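# Prime the squeeze mill and snap its filler cap shut

### The arm

A 6-joint arm with a two-finger parallel gripper is mounted at the origin on the work surface. World frame = base frame: x ahead of the robot, y to its left, z up, the work surface at z = 0. Lengths are in m, angles in rad, forces in N, time in s.
With the tool pointing down it reaches from about 0.3 to 0.875 m from the base axis. Payload 6.4 kg.
Tool frame: the origin (TCP) lies at the very end of the fingers, on their centre line; the grasp point (between the pads) lies 19 mm behind it; z points along the fingers, y is the line along which they close (so a half turn about z gives the same grasp; the last joint's range is limited). The gripper opens to 85 mm and grips with 20 to 120 N. Pads are 22 mm wide; open, the fingers measure 114 mm over their backs; the gripper's body (76 mm by 85 mm) begins 54 mm behind the grasp point. The pads swing forward as they close: fully open they stand 13 mm farther back than shut.
Start: joints at [0.905, 0.181, 1.607, -0, 1.354, -0.206], TCP at [0.255, 0.515, 0.231] pointing down, gripper open.
Joint ranges: [-2.99, 2.99], [-0.89, 2.07], [0.3, 2.58], [-1.14, 4.28], [0, 2.63], [-3.12, 3.12]. Speed limits (rad/s): [2.57, 2.57, 3.01, 3.14, 3.14, 3.14].

### API

Orientations are given as a unit quaternion [w, x, y, z].
In Python, from bench import get_obs, optics, workorder gives the robot as it stands.
- The arm moves only by the tool pendant, called after ">>>" by a JSON object that holds its "op" and its "data", one argument or row to a line. Schema: {"type":"object","properties":{"moves":{"type":"array","items":{"type":"object","properties":{"trans":{"type":"array","items":{"type":"number"},"minItems":3,"maxItems":3},"r":{"type":"array","items":{"type":"number"},"minItems":3,"maxItems":3},"finger_gap":{"type":"number"}},"additionalProperties":false,"required":["finger_gap"]},"minItems":1,"maxItems":10},"only":{"type":"string"},"quiet":{"type":"boolean"},"lines":{"type":"string"}},"required":["moves"],"additionalProperties":false}. moves is a list of rows, 1 to 10 of them, each an object with the fields trans (a list: dx, dy, dz in normalised numbers (1 is 1000 mm)), r (a list: a rotation vector rx, ry, rz in fractions of the full range, 1 being 2 pi rad), finger_gap (the opening from 0.0 (shut) to 1.0 (fully open)); a field left out counts as zero (the opening has to be given); each row is the pose to reach, as a shift and turn from the pose commanded when the call began, along the tool's axes at that moment; what a row does not reach only later rows make up. A row lasts 1/8 s, in which the tool goes at most 0.0625 m and 0.188 rad, less where a joint would pass 70% of its speed; a pose out of reach is approached as far as the arm can. The fingers move at their own pace and stop on an object; the grip force is fixed at half the most. Time passes only in rows, so rows that do not move let the fingers close. The tool returns the time, the measured TCP pose, the force, the opening and the grip force at its end. only (a regular expression) keeps the lines of the reply that match it, lines (a string "A,B") keeps lines A to B, and quiet returns only ok. No shift or turn number may pass 1 either way. Input that does not fit is refused with a message, and nothing moves.
- get_obs(): the state, without advancing time (a new reading comes with each control period).
- optics.camera(name): name is "scene" or "top" or "wrist"; returns (picture, depth): 480x640x3 uint8, blue, green, red; 480x640 float32, m along the optical axis (not along the pixel's ray), 0 where there is no reading.
- optics.camera_params(name): a dict with "fovy" (degrees; the focal length in pixels is half the picture's height over the tangent of half this angle, whatever the lens; pixels are square), "cx", "cy" (the principal point, pixels), "view" (4x4, takes a point from world to camera coordinates). Camera axes: x right, y up, looking along -z (the intrinsics and any distortion apply to the point x, -y, -z); pixel columns grow to the right and rows downward; lengths in m; the calibration is good to about 2 mm. A picture is of the moment at which its call begins: read the wrist's pose just before it. camera_params takes no time and is no camera call; for the wrist camera it gives the pose at the moment of the call.
- workorder.hand_in(): hands the job in; it is judged then, once.
The state is a dict: "time_s": time; "q": joint angles; "dq": joint speeds; "joint_efforts": joint torques, N m; "eef_pos": TCP position; "eef_rot": TCP orientation; "wrist_force": force on the tool from outside, world axes, zero at the start; "torque": the same for the moment, N m; "opening": opening from 0.0 (shut) to 1.0 (fully open); "grasp_force": force on a finger pad.
Only numpy, scipy, OpenCV 4.12 (cv2) and the standard library are available. Lean on these libraries where they do the work, as an engineer would, in place of code of your own. Each camera call takes 0.05 s, during which the arm holds its last target. There are 200 camera calls.

### The job

The one-hand pepper mill on the shelf has just been refilled: squeeze its side trigger fully in against the mill and let it spring right back, so that the filling settles while the neck is still open. Then take the loose cap, press it down onto the mill's neck until it clicks over the bead and sits fully home, and keep pressing after the click: the job ends in the hold, with the gripper still on the cap and pressing it down firmly. Leave the pot, the salt shaker, the plate and the tongs where they are.

Things in the scene. Friction and masses are not known exactly. Their poses are not given: they have to be found in the camera images.
- mill: squeeze mill, 148.5 mm tall, screwed down upright (cannot move). Origin: centre of its underside on the board; z up. Black stand 84 mm across, 12 mm high; steel foot 58 mm across to 34 mm; from 46 mm up a round steel column 40 mm across, to a flat shoulder at 128 mm that bears a white filler neck (mill_seat). A black trigger stands off the column on the mill's own -y side.
- mill_seat (a point): centre of the flat shoulder at the foot of the white neck, 128 mm above the board on the mill's axis, mill's axes: the cap's underside rests here when home. The neck rises 20.5 mm from here; its top is 16 mm across and it widens as a cone, the lead-in, down to a bead 30 mm across 9 mm above the shoulder; below it the neck is 24 mm across.
- trigger_pad (a point): where to squeeze: the trigger's outer face near its free upper end, at rest 36 mm from the mill's axis on its -y side, 106 mm above the board. Black lever 19 mm wide, 5 thick, 64 long, hinged at its lower end 52 mm above the board; its top is at 115 mm. Over trigger and column: 58 mm (mill y -38 to +20) at rest, 46 mm (-26 to +20) squeezed home.
- trigger_lever (a joint): trigger angle in rad: 0 at rest, standing off; 0.19 squeezed home against the column. A spring returns it; it takes about 3 N at the pad to start and 7 N to hold it home.
- cap: loose black ribbed snap cap, steel disc in its top: cup 44 mm across, 26 tall, 38 inside; about 57 g; stands open side down on the board. Origin: centre of its open underside; z to its closed flat top. Four sprung lugs inside meet the neck's bead about 9 mm above home; passing it takes about 6 to 12 N, the force drops about 5 mm above home, then the cap goes down freely onto the shoulder.
- shaker: glass salt shaker with a steel twist cap, 54 mm across, 89 mm tall, 0.2 kg; origin: centre of its underside. Leave it alone.
- pot: small blue ceramic pot with its lid on, 90 mm across, 88 mm tall to the lid's knob, 0.38 kg; origin: centre of its underside. Leave it alone.
- plate: red melamine plate, 190 mm across, 18 mm high; origin: centre of its underside. Leave it alone.
- tongs: steel kitchen tongs lying flat, 240 mm long along their x, about 55 mm across, 18 mm high; origin: middle, on the board. Leave them alone.
Things that resemble listed ones, but are neither listed nor needed, are in the scene too. What is shaped like the mill but turquoise is not meant.

How it is judged:
On the way, in this order (a step that is already met when the one before it is completed fails the run):
1. the trigger is squeezed fully in, with the cap still off (value of joint trigger_lever above 0.16 rad), for 0.1 s.
2. the trigger has sprung right back (value of joint trigger_lever below 0.03 rad and contact force between the fingers and mill below 0.5 N), for 0.2 s.
3. the cap has clicked over the bead and is fully home (z of cap in the frame of mill_seat between -0.004 and 0.0025 m and horizontal distance between cap and mill_seat below 0.005 m and angle between the z axis of cap and the z axis of mill, either way round below 0.08 rad), for 0.2 s.
At the end, for the whole second after the job is handed in: The cap is snapped onto the neck, its underside within 2.5 mm of the shoulder, centred within 5 mm and square within 0.08 rad; the fingers are still on the cap (over 2 N) and press it onto the mill with over 3 N; the trigger is back at rest (under 0.03 rad) (all of step 3 and contact force between cap and mill above 3 N and contact force between the fingers and cap above 2 N and value of joint trigger_lever below 0.03 rad); the arm keeps its last pose, push and grip.
It fails at once if the small lidded ceramic pot is moved by more than 20 mm (distance of pot from where it was at the start of the episode above 0.02 m).
It fails at once if the glass salt shaker is moved by more than 20 mm (distance of shaker from where it was at the start of the episode above 0.02 m).
It fails at once if the red plate is moved by more than 20 mm (distance of plate from where it was at the start of the episode above 0.02 m).
It fails at once if the steel tongs is moved by more than 20 mm (distance of tongs from where it was at the start of the episode above 0.02 m).
It also fails if it takes over 64 s, if anything falls off the work surface, if the arm or the gripper's body presses on something with over 40 N, if the wrist force passes 120 N, or if a joint passes its speed limit or range.

## Working session

There is one attempt and no reset: what is moved stays moved. The work goes in short steps, Python scripts to look and compute and a tool call to move; the robot and the scene stay as the last step left them, time stands still between calls to the robot, and variables do not carry over. Pictures are saved under pics/ and viewed, at most 10 in all, crops included, and the job is handed in when it is done.

```bash
mkdir -p pics; ls; python3 - <<'E'
from bench import get_obs, optics
import cv2,numpy as np
print(get_obs())
for n in("scene","top"):
    p,d=optics.camera(n); cv2.imwrite(f"pics/{n}.png",p); np.save(f"{n}.npy",d); print(n,optics.camera_params(n))
print(optics.camera_params("wrist"))
E
```

```text
pics
{'time_s': 0.0, 'q': array([ 9.04685207e-01,  1.81555650e-01,  1.60803381e+00, -2.52704568e-05,
        1.35380425e+00, -2.06304011e-01]), 'dq': array([ 0.0008666 , -0.0007933 ,  0.00039272, -0.00048524,  0.00079973,
       -0.00081813]), 'joint_efforts': array([-1.11181831e-03, -4.44893575e+01, -3.51319706e+01, -5.96244063e-04,
        9.44548199e-03,  1.40983664e-05]), 'eef_pos': array([0.25480469, 0.51482497, 0.23036348]), 'eef_rot': array([-3.69296781e-04,  2.27880865e-01,  9.73688605e-01, -8.21415894e-04]), 'wrist_force': array([ 0.31719342, -0.16075674,  0.08223988]), 'torque': array([ 0.01156669, -0.00911059,  0.025501  ]), 'grasp_force': 0.0, 'opening': 0.996929828562641}
scene {'fovy': 51.15888073815707, 'cx': 330.59647830484045, 'cy': 238.21703978439817, 'view': array([[ 0.19603182,  0.98051639, -0.01261469, -0.08740593],
       [-0.74797468,  0.15783456,  0.64468762,  0.35831096],
       [ 0.63411782, -0.11694382,  0.76434203, -1.480274  ],
       [ 0.        ,  0.        ,  0.        ,  1.        ]])}
top {'fovy': 46.082398468496585, 'cx': 322.82240988944375, 'cy': 245.06076483114583, 'view': array([[ 0.01012228, -0.99955956,  0.02789656, -0.03464711],
       [ 0.99430591,  0.01302085,  0.10576491, -0.54852195],
       [-0.10608156,  0.02666714,  0.99399978, -1.14097151],
       [ 0.        ,  0.        ,  0.        ,  1.        ]])}
{'fovy': 65.56167652867346, 'cx': 318.29839733438087, 'cy': 242.3623823641307, 'view': array([[ 0.44301246,  0.89651431, -0.00143208, -0.57461331],
       [-0.86084727,  0.42494042, -0.27994219,  0.03562556],
       [-0.25036363,  0.12525068,  0.96001579, -0.37971068],
       [ 0.        ,  0.        ,  0.        ,  1.        ]])}
```

View pics/scene.png

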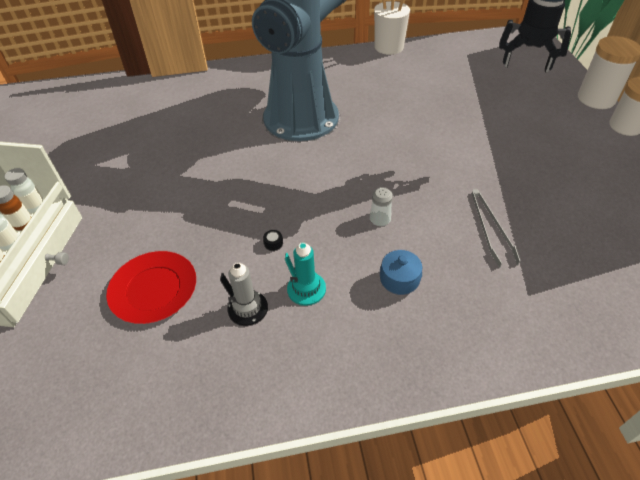

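View pics/top.png

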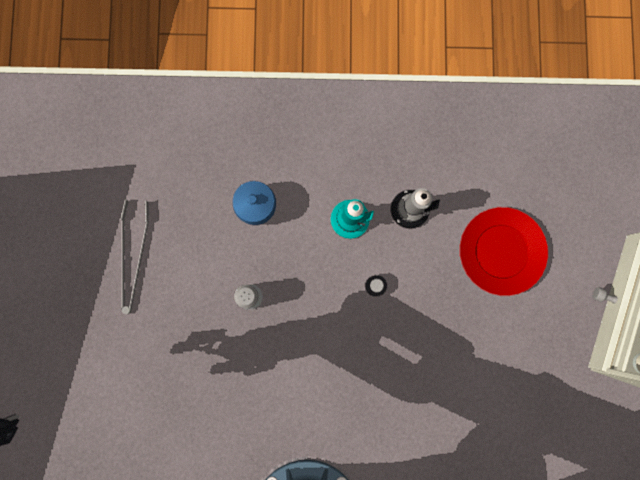

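Candidates: for the mill, the steel/black one at scene (242,290) / top (412,207), or the turquoise one at scene (306,270), which is excluded. For the cap, the only candidate is the black ring with a steel disc at scene (273,240) / top (376,286). I'll check these in a close crop.

```bash
cat > h.py <<'E'
import numpy as np, cv2
from bench import get_obs, optics
def world(name,d,u,v,P=None):
    P=P or optics.camera_params(name); f=240/np.tan(np.radians(P["fovy"]/2))
    u=np.asarray(u,float);v=np.asarray(v,float);z=d[v.round().astype(int),u.round().astype(int)]
    c=np.stack([(u-P["cx"])/f*z,-(v-P["cy"])/f*z,-z,np.ones_like(z)],-1)
    return (c@np.linalg.inv(P["view"]).T)[...,:3]
def cloud(name,d,P=None):
    v,u=np.mgrid[0:480,0:640]; return world(name,d,u,v,P)
def ray(name,u,v,zw,P=None):
    P=P or optics.camera_params(name); f=240/np.tan(np.radians(P["fovy"]/2)); M=np.linalg.inv(P["view"])
    r=M[:3,:3]@[(u-P["cx"])/f,-(v-P["cy"])/f,-1]; o=M[:3,3]; return o+r*(zw-o[2])/r[2]
def circ(p):
    (x,y),r=cv2.minEnclosingCircle(p[:,:2].astype(np.float32)); return np.round([x,y,r],4)
E
python3 - <<'E'
from h import *
s=cv2.imread("pics/scene.png");t=cv2.imread("pics/top.png")
a=cv2.resize(s[220:330,200:330],None,fx=4,fy=4,interpolation=3)[:440]
b=cv2.resize(t[170:310,340:450],(346,440),interpolation=3)
c=cv2.hconcat([a[:,:454],b]);cv2.imwrite("pics/crop1.png",c);print(c.shape)
for n in("scene","top"):
    d=np.load(n+".npy");w=cloud(n,d);print(n)
    img=s if n=="scene" else t
    for nm,(x,y) in dict(table=(0.45,0.1),).items():pass
    # table height
    m=(w[...,0]>.25)&(w[...,0]<.8)&(abs(w[...,1])<.5)&(abs(w[...,2])<.02); print("table z",np.median(w[m][:,2]))
    lab,k=cv2.connectedComponents((((w[...,2]>.010)&(w[...,2]<.25)&(w[...,0]>.25)&(w[...,0]<.85)&(abs(w[...,1])<.6)&(d>0)).astype(np.uint8)))
    for i in range(1,lab):
        p=w[k==i]
        if len(p)>40: print(i,len(p),p.min(0).round(3),p.max(0).round(3),circ(p))
E
```

```text
(440, 800, 3)
scene
table z -4.45422112049787e-05
3 1080 [ 0.293 -0.6    0.014] [ 0.36  -0.58   0.238] [ 0.3265 -0.5977  0.0336]
4 663 [0.424 0.096 0.01 ] [0.469 0.144 0.091] [0.4437 0.1205 0.0263]
5 50 [0.405 0.363 0.01 ] [0.461 0.387 0.015] [0.4328 0.3839 0.0284]
15 297 [ 0.444 -0.163  0.01 ] [ 0.49  -0.118  0.032] [ 0.4675 -0.1416  0.0235]
16 64 [0.556 0.384 0.01 ] [0.643 0.394 0.021] [0.599  0.3863 0.0437]
17 63 [0.568 0.339 0.01 ] [0.643 0.346 0.02 ] [0.6054 0.3416 0.0373]
18 1440 [ 0.588 -0.125  0.01 ] [ 0.646 -0.05   0.151] [ 0.6112 -0.087   0.0389]
19 2551 [ 0.446 -0.506  0.01 ] [ 0.637 -0.318  0.022] [ 0.5423 -0.4103  0.0963]
20 1551 [0.591 0.069 0.013] [0.679 0.155 0.091] [0.635  0.1123 0.0447]
21 124 [ 0.441 -0.6    0.035] [ 0.468 -0.585  0.063] [ 0.4544 -0.592   0.0145]
22 1589 [ 0.601 -0.255  0.01 ] [ 0.671 -0.178  0.152] [ 0.6316 -0.2151  0.0402]
top
table z 4.030066455307235e-05
1 1523 [0.588 0.071 0.021] [0.675 0.158 0.093] [0.632  0.1147 0.0449]
2 1145 [ 0.591 -0.253  0.01 ] [ 0.669 -0.173  0.153] [ 0.631  -0.2138  0.0408]
6 95 [0.541 0.385 0.01 ] [0.64  0.395 0.022] [0.5905 0.3883 0.0496]
7 61 [0.575 0.34  0.01 ] [0.639 0.346 0.021] [0.6072 0.345  0.0319]
8 1048 [ 0.568 -0.124  0.01 ] [ 0.646 -0.046  0.152] [ 0.6074 -0.0844  0.0412]
11 3140 [ 0.45  -0.505  0.01 ] [ 0.635 -0.315  0.025] [ 0.543  -0.41    0.0956]
75 361 [ 0.445 -0.16   0.011] [ 0.488 -0.117  0.033] [ 0.4668 -0.1392  0.0226]
81 556 [0.415 0.098 0.01 ] [0.465 0.146 0.095] [0.4402 0.123  0.0261]
83 146 [ 0.439 -0.6    0.034] [ 0.466 -0.583  0.064] [ 0.4525 -0.5936  0.0141]
89 46 [0.403 0.367 0.01 ] [0.423 0.384 0.017] [0.4134 0.3732 0.0115]
91 1046 [ 0.293 -0.6    0.013] [ 0.363 -0.578  0.201] [ 0.3276 -0.5994  0.0352]
```

View pics/crop1.png

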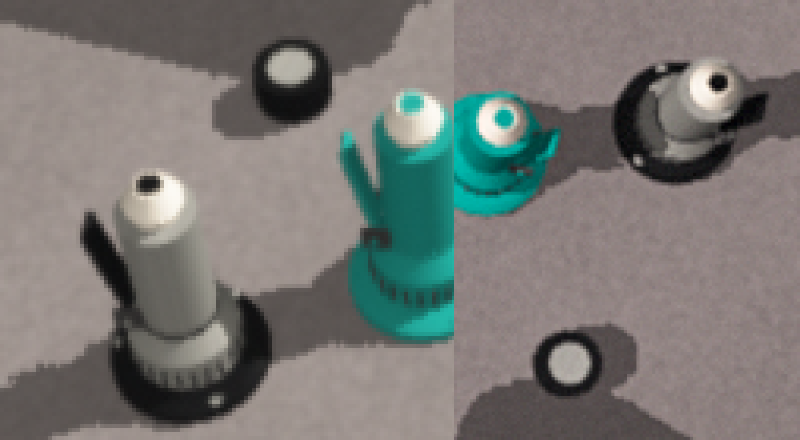

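The crop confirms it. The steel mill with the white neck is at left (neck at crop 150,190), with its black trigger toward the left (90,230), and the black cap with its steel disc is at (290,75). The turquoise one is the decoy. Next I'll fit the mill axis, trigger direction and cap centre.

```bash
cat > fit.py <<'E'
from h import *
from scipy.optimize import least_squares
def fit(p,r):
    f=lambda c:np.hypot(p[:,0]-c[0],p[:,1]-c[1])-r
    s=least_squares(f,p[:,:2].mean(0),loss="soft_l1",f_scale=.001); return s.x.round(4),np.abs(s.fun).mean().round(4)
E
python3 - <<'E'
from fit import *
for n in("scene","top"):
    w=cloud(n,np.load(n+".npy")); img=cv2.imread(f"pics/{n}.png").astype(int).sum(2)
    near=np.hypot(w[...,0]-.632,w[...,1]+.214)<.06
    st=near&(img>240)&(w[...,2]>.05)&(w[...,2]<.122); print(n,"column",fit(w[st],.02),st.sum())
    nk=near&(w[...,2]>.131); print("neck mean",w[nk].mean(0),w[nk&(w[...,2]>.147)].mean(0),nk.sum())
    b=near&(w[...,2]>.003)&(w[...,2]<.03)&(img<150); print("stand rim",circ(w[b]))
    tr=near&(img<150)&(w[...,2]>.08)&(w[...,2]<.12); p=w[tr]; print("trigger",len(p),p.mean(0),p.min(0),p.max(0))
    tt=p[p[:,2]>.112]; print(" top",tt.mean(0) if len(tt) else 0)
    c=np.hypot(w[...,0]-.467,w[...,1]+.14)<.035
    ct=c&(w[...,2]>.02); print("cap top",circ(w[ct]),w[ct].mean(0))
E
```

```text
scene column (array([ 0.6311, -0.2154]), np.float64(0.001)) 426
neck mean [ 0.63635185 -0.21446815  0.14331925] [ 0.63224204 -0.2155482   0.14881709] 170
stand rim [ 0.6328 -0.2145  0.0418]
trigger 83 [ 0.62700874 -0.24513365  0.09862328] [ 0.61739273 -0.25072235  0.08012741] [ 0.63615986 -0.23439638  0.11609466]
 top [ 0.62595401 -0.24867135  0.11413152]
cap top [ 0.4671 -0.1413  0.0232] [ 0.46888446 -0.14058414  0.02571488]
top column (array([ 0.6313, -0.2141]), np.float64(0.0005)) 143
neck mean [ 0.6296931  -0.21210946  0.14368771] [ 0.63061536 -0.21223818  0.14923928] 199
stand rim [ 0.631  -0.2136  0.0418]
trigger 76 [ 0.62331356 -0.24399776  0.10267195] [ 0.61352298 -0.25281831  0.08039306] [ 0.63301126 -0.22290189  0.11732097]
 top [ 0.62319581 -0.24758175  0.11462822]
cap top [ 0.4664 -0.1388  0.0222] [ 0.46588747 -0.13894109  0.02612637]
```

```bash
cat > go.py <<'E'
import sys; from h import *
from scipy.spatial.transform import Rotation as R
def delta(x,y,z,yaw):
    "yaw: tool y = (sin yaw, cos yaw) in world, tool down"
    o=get_obs(); q=o["eef_rot"]; Rc=R.from_quat(np.r_[q[1:],q[0]])
    ty=np.array([np.sin(yaw),np.cos(yaw),0]); tz=np.array([0,0,-1.]); Rt=R.from_matrix(np.c_[np.cross(ty,tz),ty,tz])
    print("at",o["eef_pos"].round(4),"d",Rc.inv().apply(np.array([x,y,z])-o["eef_pos"]).round(4),"rot",(Rc.inv()*Rt).as_rotvec().round(4),"F",o["wrist_force"].round(2),"op",o["opening"].round(3),"t",o["time_s"].round(2))
if __name__=="__main__": delta(*map(float,sys.argv[1:]))
E
python3 go.py .6315 -.214 .23 .2; python3 - <<'E'
from h import *
P=optics.camera_params("wrist");M=np.linalg.inv(P["view"]);o=get_obs()
print(M[:3,3]-o["eef_pos"],-M[:3,2])
E
```

```text
[-0.0646665   0.03266271  0.14320192] [ 0.25036363 -0.12525068 -0.96001579]Traceback (most recent call last):
  File "go.py", line 8, in <module>
    if __name__=="__main__": delta(*map(float,sys.argv[1:]))
                             ~~~~~^^^^^^^^^^^^^^^^^^^^^^^^^^
  File "go.py", line 7, in delta
    print("at",o["eef_pos"].round(4),"d",Rc.inv().apply(np.array([x,y,z])-o["eef_pos"]).round(4),"rot",(Rc.inv()*Rt).as_rotvec().round(4),"F",o["wrist_force"].round(2),"op",o["opening"].round(3),"t",o["time_s"].round(2))
                                                                                                                                                                             ^^^^^^^^^^^^^^^^^^
AttributeError: 'float' object has no attribute 'round'
```

```bash
sed -i 's/o\["time_s"\].round(2)/round(o["time_s"],2)/; s/o\["opening"\].round(3)/round(float(o["opening"]),3)/' go.py; python3 go.py .6315 -.214 .23 .2
```

```text
at [0.2548 0.5149 0.2305] d [-0.661  -0.4861  0.001 ] rot [-0.0015 -0.0006 -0.2598] F [-0.52  0.22  0.22] op 1.002 t 0.1
```

The rows are not in the units I measure in: turns go in shares of 2 pi rad. I convert before sending: -0.26 rad / 6.2832 = -0.0414.

>>> {"op": "pendant", "data": {
  "moves": [
    {"trans": [-0.66, -0.486, 0], "r": [0, 0, -0.0414], "finger_gap": 1},
    {"trans": [-0.66, -0.486, 0], "r": [0, 0, -0.0414], "finger_gap": 1},
    {"trans": [-0.66, -0.486, 0], "r": [0, 0, -0.0414], "finger_gap": 1},
    {"trans": [-0.66, -0.486, 0], "r": [0, 0, -0.0414], "finger_gap": 1},
    {"trans": [-0.66, -0.486, 0], "r": [0, 0, -0.0414], "finger_gap": 1},
    {"trans": [-0.66, -0.486, 0], "r": [0, 0, -0.0414], "finger_gap": 1},
    {"trans": [-0.66, -0.486, 0], "r": [0, 0, -0.0414], "finger_gap": 1},
    {"trans": [-0.66, -0.486, 0], "r": [0, 0, -0.0414], "finger_gap": 1},
    {"trans": [-0.66, -0.486, 0], "r": [0, 0, -0.0414], "finger_gap": 1},
    {"trans": [-0.66, -0.486, 0], "r": [0, 0, -0.0414], "finger_gap": 1}
  ]
}}

```text
time_s: 1.35
eef_pos: [0.5404, -0.0385, 0.2311]
eef_rot: [-0.0, 0.1, 0.995, 0.0]
wrist_force: [-0.1, 0.5, -0.3]
opening: 1.002
grasp_force: 0.0
```

```bash
python3 go.py .6315 -.214 .23 .2
```

```text
at [ 0.5404 -0.0385  0.2311] d [-0.1242 -0.1538  0.001 ] rot [ 0.0002 -0.0002 -0.0001] F [-0.15  0.49 -0.28] op 1.002 t 1.35
```

>>> {"op": "pendant", "data": {
  "moves": [
    {"trans": [-0.124, -0.154, 0], "finger_gap": 1},
    {"trans": [-0.124, -0.154, 0], "finger_gap": 1},
    {"trans": [-0.124, -0.154, 0], "finger_gap": 1},
    {"trans": [-0.124, -0.154, 0], "finger_gap": 1},
    {"trans": [-0.124, -0.154, 0], "finger_gap": 1}
  ]
}}

```text
time_s: 1.98
eef_pos: [0.6304, -0.2122, 0.2303]
eef_rot: [-0.001, 0.1, 0.995, 0.001]
wrist_force: [-0.1, 0.2, -0.5]
opening: 0.998
grasp_force: 0.0
```

```bash
python3 go.py .6315 -.214 .23 .2
python3 - <<'E'
from fit import *
P=optics.camera_params("wrist"); p,d=optics.camera("wrist"); cv2.imwrite("pics/w1.png",p); np.save("w1.npy",d)
w=cloud("wrist",d,P); img=p.astype(int).sum(2)
near=np.hypot(w[...,0]-.632,w[...,1]+.214)<.06
st=near&(img>240)&(w[...,2]>.05)&(w[...,2]<.122); print("column",fit(w[st],.02),st.sum())
t=near&(w[...,2]>.1465)&(w[...,2]<.153); print("neck top",circ(w[t]),t.sum())
b=near&(w[...,2]>.008)&(w[...,2]<.015); print("stand rim",circ(w[b]))
tr=near&(img<150)&(w[...,2]>.08)&(w[...,2]<.12); q=w[tr]; tt=q[q[:,2]>.112]; print("trig top",len(tt),tt.mean(0),cv2.minAreaRect(tt[:,:2].astype(np.float32)))
E
```

```text
at [ 0.6304 -0.2122  0.2303] d [-0.0014 -0.0016  0.0003] rot [ 0.0009 -0.0018 -0.0008] F [-0.15  0.17 -0.55] op 0.998 t 1.98
column (array([ 0.6302, -0.2133]), np.float64(0.0003)) 455
neck top [ 0.6297 -0.213   0.0103] 650
stand rim [ 0.6297 -0.2127  0.0417]
trig top 177 [ 0.62166229 -0.24680312  0.11490636] ((0.6220617294311523, -0.24704036116600037), (0.005309358239173889, 0.018142368644475937), 77.01455688476562)
```

View pics/w1.png

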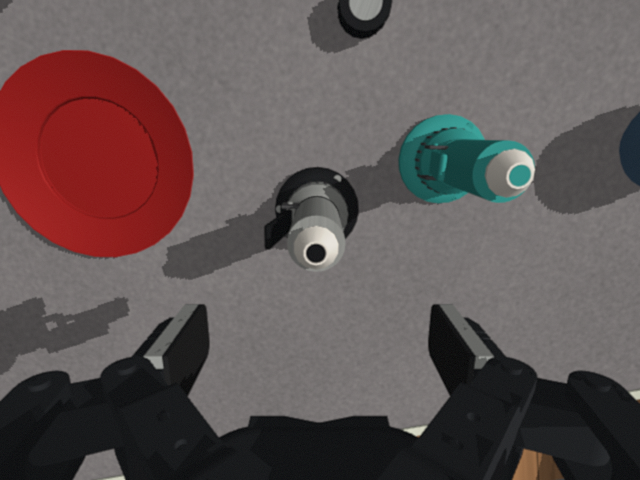

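The wrist view shows the steel mill's neck at (316,253) with the trigger left of it at (275,228). The pads will straddle both. Next I descend, centred 3 mm toward the trigger.

Scaled: 0.027 rad / 6.2832 = 0.0043.

```bash
python3 go.py .6293 -.2159 .084 .227
```

```text
at [ 0.6303 -0.2111  0.2306] d [-1.000e-04 -5.000e-03  1.466e-01] rot [ 0.0009 -0.0015  0.0274] F [-0.68  0.21  0.92] op 1.0 t 2.02
```

>>> {"op": "pendant", "data": {
  "moves": [
    {"trans": [0, 0, 0.05], "r": [0, 0, 0.0043], "finger_gap": 1},
    {"trans": [0, -0.003, 0.09], "r": [0, 0, 0.0043], "finger_gap": 1},
    {"trans": [0, -0.003, 0.12], "r": [0, 0, 0.0043], "finger_gap": 1},
    {"trans": [0, -0.003, 0.12], "r": [0, 0, 0.0043], "finger_gap": 1}
  ]
}}

```text
time_s: 2.52
eef_pos: [0.6281, -0.212, 0.1087]
eef_rot: [-0.003, 0.112, 0.994, 0.001]
wrist_force: [0.3, 0.2, 0.3]
opening: 0.999
grasp_force: 0.0
```

```bash
python3 go.py .6293 -.2159 .084 .227
```

```text
at [ 0.6281 -0.212   0.1087] d [-0.0022 -0.0036  0.0247] rot [ 0.0019 -0.0059  0.0021] F [0.29 0.16 0.34] op 0.999 t 2.52
```

>>> {"op": "pendant", "data": {
  "moves": [
    {"trans": [-0.0015, -0.003, 0.025], "finger_gap": 1},
    {"trans": [-0.0015, -0.003, 0.025], "finger_gap": 1},
    {"trans": [-0.0015, -0.003, 0.025], "finger_gap": 1}
  ]
}}

```text
time_s: 2.9
eef_pos: [0.632, -0.2181, 0.0884]
eef_rot: [0.001, 0.113, 0.994, -0.0]
wrist_force: [0.4, -0.4, 1.2]
opening: 0.997
grasp_force: 0.0
```

```bash
python3 go.py .6293 -.2159 .084 .227
```

```text
at [ 0.632  -0.2181  0.0884] d [0.0031 0.0015 0.0044] rot [-0.0006  0.0022  0.0009] F [ 0.38 -0.4   1.23] op 0.997 t 2.9
```

>>> {"op": "pendant", "data": {
  "moves": [
    {"trans": [0, 0, 0.002], "finger_gap": 0.6},
    {"trans": [0, 0, 0.002], "finger_gap": 0.5},
    {"trans": [0, 0, 0.002], "finger_gap": 0.4},
    {"trans": [0, 0, 0.002], "finger_gap": 0.4}
  ]
}}

```text
time_s: 3.4
eef_pos: [0.6322, -0.2172, 0.0867]
eef_rot: [0.001, 0.113, 0.994, 0.001]
wrist_force: [-1.7, 5.8, 10.8]
opening: 0.513
grasp_force: 66.4
```

```bash
python3 go.py .6293 -.2159 .084 .227
```

```text
at [ 0.6322 -0.2172  0.0867] d [0.0032 0.0006 0.0027] rot [0.0013 0.002  0.001 ] F [-1.74  5.8  10.77] op 0.513 t 3.4
```

>>> {"op": "pendant", "data": {
  "moves": [
    {"finger_gap": 0.4},
    {"finger_gap": 0.4}
  ]
}}

```text
time_s: 3.65
eef_pos: [0.6323, -0.2172, 0.0867]
eef_rot: [0.001, 0.113, 0.994, 0.001]
wrist_force: [-2.0, 4.9, 10.3]
opening: 0.516
grasp_force: 66.4
```

```bash
python3 - <<'E'
from h import *
p,d=optics.camera("wrist"); cv2.imwrite("pics/w2.png",p)
E
```

```text
(no output)
```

View pics/w2.png

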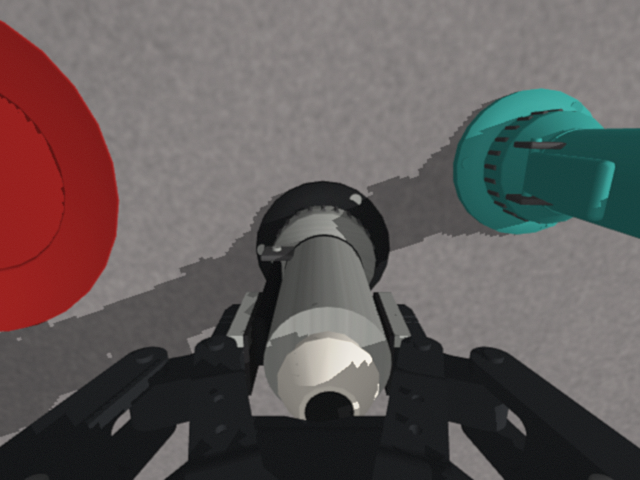

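The trigger at (262,310) is pressed flat between the left pad and the column. Next I release it, wait, then rise.

>>> {"op": "pendant", "data": {
  "moves": [
    {"finger_gap": 1},
    {"finger_gap": 1},
    {"finger_gap": 1},
    {"finger_gap": 1},
    {"finger_gap": 1},
    {"finger_gap": 1},
    {"finger_gap": 1}
  ]
}}

```text
time_s: 4.58
eef_pos: [0.6311, -0.2183, 0.0843]
eef_rot: [-0.0, 0.113, 0.994, 0.0]
wrist_force: [-0.5, -0.1, 0.8]
opening: 1.0
grasp_force: 0.0
```

>>> {"op": "pendant", "data": {
  "moves": [
    {"trans": [0, 0, -0.06], "finger_gap": 1},
    {"trans": [0, 0, -0.12], "finger_gap": 1},
    {"trans": [0, 0, -0.15], "finger_gap": 1},
    {"trans": [0, 0, -0.15], "finger_gap": 1},
    {"trans": [0, 0, -0.15], "finger_gap": 1}
  ]
}}

```text
time_s: 5.2
eef_pos: [0.6304, -0.2179, 0.2328]
eef_rot: [-0.001, 0.113, 0.994, 0.0]
wrist_force: [-0.1, -0.1, -1.3]
opening: 0.997
grasp_force: 0.0
```

```bash
python3 go.py .467 -.14 .2 .227
python3 - <<'E'
from fit import *
P=optics.camera_params("wrist"); p,d=optics.camera("wrist"); cv2.imwrite("pics/w3.png",p)
w=cloud("wrist",d,P); img=p.astype(int).sum(2)
near=np.hypot(w[...,0]-.632,w[...,1]+.214)<.06
st=near&(img>240)&(w[...,2]>.05)&(w[...,2]<.122); print("column",fit(w[st],.02),st.sum())
tr=near&(img<150)&(w[...,2]>.08)&(w[...,2]<.12); q=w[tr]; tt=q[q[:,2]>.112]; print("trig top",len(tt),tt.mean(0))
E
```

```text
at [ 0.6304 -0.2179  0.2328] d [0.1767 0.0392 0.0332] rot [ 0.0006 -0.002   0.0002] F [-0.09 -0.15 -1.3 ] op 0.997 t 5.2
column (array([ 0.6302, -0.2133]), np.float64(0.0003)) 411
trig top 178 [ 0.62166528 -0.24679396  0.11478523]
```

The trigger is back at rest. Now to above the cap.

>>> {"op": "pendant", "data": {
  "moves": [
    {"trans": [0.177, 0.039, 0.03], "finger_gap": 1},
    {"trans": [0.177, 0.039, 0.03], "finger_gap": 1},
    {"trans": [0.177, 0.039, 0.03], "finger_gap": 1},
    {"trans": [0.177, 0.039, 0.03], "finger_gap": 1},
    {"trans": [0.177, 0.039, 0.03], "finger_gap": 1}
  ]
}}

```text
time_s: 5.88
eef_pos: [0.4676, -0.1407, 0.2039]
eef_rot: [-0.0, 0.113, 0.994, -0.0]
wrist_force: [0.2, -0.8, 0.2]
opening: 1.0
grasp_force: 0.0
```

```bash
python3 - <<'E'
from fit import *
P=optics.camera_params("wrist"); p,d=optics.camera("wrist"); cv2.imwrite("pics/w4.png",p)
w=cloud("wrist",d,P)
c=np.hypot(w[...,0]-.467,w[...,1]+.14)<.035
t=c&(w[...,2]>.0235)&(w[...,2]<.029); print("cap",circ(w[t]),w[t].mean(0),t.sum())
E
python3 go.py .467 -.14 .1 .227
```

```text
cap [ 0.4654 -0.1382  0.0222] [ 0.46477505 -0.13816976  0.026782  ] 1875
at [ 0.4685 -0.1412  0.2045] d [0.0018 0.0009 0.1045] rot [-0.0004  0.001   0.    ] F [ 0.12 -0.14  0.74] op 1.002 t 5.92
```

View pics/w4.png

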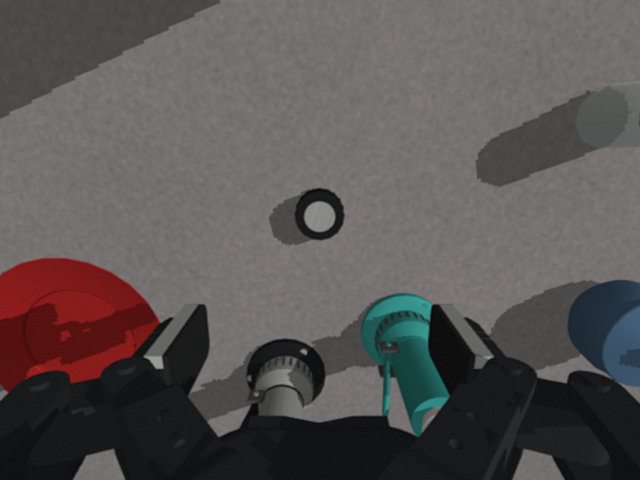

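Cap centred at (320,215), at world (0.4654, -0.1382). Descending to it.

>>> {"op": "pendant", "data": {
  "moves": [
    {"trans": [0.003, 0.002, 0.06], "finger_gap": 1},
    {"trans": [0.003, 0.002, 0.12], "finger_gap": 1},
    {"trans": [0.003, 0.002, 0.17], "finger_gap": 1},
    {"trans": [0.003, 0.002, 0.17], "finger_gap": 1},
    {"trans": [0.003, 0.002, 0.17], "finger_gap": 1}
  ]
}}

```text
time_s: 6.55
eef_pos: [0.4669, -0.139, 0.0359]
eef_rot: [0.001, 0.113, 0.994, -0.0]
wrist_force: [0.8, 0.4, 1.0]
opening: 1.0
grasp_force: 0.0
```

```bash
python3 go.py .4654 -.1382 .002 .227
```

```text
at [ 0.4669 -0.139   0.0359] d [0.0017 0.0005 0.0339] rot [-0.0007  0.0023  0.0002] F [0.82 0.38 0.96] op 1.0 t 6.55
```

>>> {"op": "pendant", "data": {
  "moves": [
    {"trans": [0.001, 0.0005, 0.034], "finger_gap": 1},
    {"trans": [0.001, 0.0005, 0.034], "finger_gap": 1},
    {"trans": [0.001, 0.0005, 0.034], "finger_gap": 0.8},
    {"trans": [0.001, 0.0005, 0.034], "finger_gap": 0.6},
    {"trans": [0.001, 0.0005, 0.034], "finger_gap": 0.4},
    {"trans": [0.001, 0.0005, 0.034], "finger_gap": 0.3},
    {"trans": [0.001, 0.0005, 0.034], "finger_gap": 0.3},
    {"trans": [0.001, 0.0005, 0.034], "finger_gap": 0.3}
  ]
}}

```text
time_s: 7.55
eef_pos: [0.4653, -0.1378, 0.0021]
eef_rot: [0.001, 0.113, 0.994, -0.001]
wrist_force: [-2.1, 0.8, 10.4]
opening: 0.491
grasp_force: 59.8
```

```bash
python3 go.py .4654 -.1382 .002 .227;  python3 - <<'E'
from h import *
p,d=optics.camera("wrist"); cv2.imwrite("pics/w5.png",p[200:])
E
```

```text
at [ 0.4653 -0.1378  0.0021] d [-0.0002 -0.0003  0.0001] rot [-0.0008  0.0024  0.0003] F [-2.05  0.76 10.37] op 0.491 t 7.55
```

View pics/w5.png

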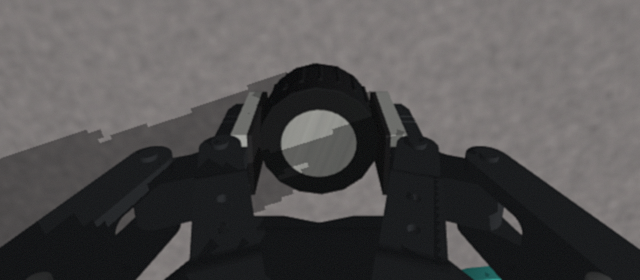

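Cap firmly held between the pads, disc at (318,341). Next I lift it and measure its pose in the hand.

>>> {"op": "pendant", "data": {
  "moves": [
    {"trans": [0, 0, -0.06], "finger_gap": 0.3},
    {"trans": [0, 0, -0.12], "finger_gap": 0.3},
    {"trans": [0, 0, -0.18], "finger_gap": 0.3},
    {"trans": [0, 0, -0.2], "finger_gap": 0.3},
    {"trans": [0, 0, -0.2], "finger_gap": 0.3},
    {"trans": [0, 0, -0.2], "finger_gap": 0.3}
  ]
}}

```text
time_s: 8.35
eef_pos: [0.4632, -0.1367, 0.1991]
eef_rot: [-0.001, 0.113, 0.994, 0.0]
wrist_force: [1.2, 0.8, -1.4]
opening: 0.488
grasp_force: 61.1
```

```bash
cat > cap.py <<'E'
from fit import *
o=get_obs(); P=optics.camera_params("wrist"); p,d=optics.camera("wrist"); e=o["eef_pos"]
w=cloud("wrist",d,P); img=p.astype(int).sum(2)
v,u=np.mgrid[0:480,0:640]; reg=(np.hypot(u-318,v-341)<75)&(abs(w[...,2]-e[2]-.026)<.02)
disc=reg&(np.hypot(u-318,v-341)<35); q=w[disc]; A=np.c_[q[:,:2]-q[:,:2].mean(0),np.ones(len(q))]; s=np.linalg.lstsq(A,q[:,2],rcond=None)[0]
print("eef",e.round(4),"top z rel",(s[2]-e[2]).round(4),"slope",s[:2].round(3))
t=reg&(abs(w[...,2]-s[2])<.0015)&(abs(u-318)<58); pts=w[t]
# bright disc centre
b=reg&(img>330)&(abs(w[...,2]-s[2])<.0025); k=cv2.minEnclosingCircle(w[b][:,:2].astype(np.float32))
print("disc",np.round(k[0],4),round(k[1],4),"rel",(np.array(k[0])-e[:2]).round(4),"top circ",circ(pts))
E
python3 cap.py; python3 go.py .63 -.213 .2 .227
```

```text
eef [ 0.4632 -0.1367  0.1991] top z rel 0.0248 slope [-0.003  0.004]
disc [ 0.4525 -0.1337] 0.0241 rel [-0.0108  0.003 ] top circ [ 0.4642 -0.1362  0.0229]
at [ 0.463  -0.1366  0.1986] d [-0.1799 -0.0369 -0.0019] rot [ 0.0009 -0.0029  0.0002] F [ 0.13 -0.17  0.23] op 0.485 t 8.4
```

>>> {"op": "pendant", "data": {
  "moves": [
    {"trans": [-0.18, -0.038, 0], "finger_gap": 0.3},
    {"trans": [-0.18, -0.038, 0], "finger_gap": 0.3},
    {"trans": [-0.18, -0.038, 0], "finger_gap": 0.3},
    {"trans": [-0.18, -0.038, 0], "finger_gap": 0.3},
    {"trans": [-0.18, -0.038, 0], "finger_gap": 0.3},
    {"trans": [-0.18, -0.038, 0], "finger_gap": 0.3}
  ]
}}

```text
time_s: 9.15
eef_pos: [0.6299, -0.214, 0.2002]
eef_rot: [-0.0, 0.113, 0.994, 0.0]
wrist_force: [-0.3, 0.7, -0.2]
opening: 0.486
grasp_force: 61.1
```

```bash
python3 cap.py;  python3 - <<'E'
from fit import *
P=optics.camera_params("wrist"); p,d=optics.camera("wrist"); cv2.imwrite("pics/w6.png",p)
w=cloud("wrist",d,P); img=p.astype(int).sum(2)
near=np.hypot(w[...,0]-.632,w[...,1]+.214)<.06
st=near&(img>200)&(w[...,2]>.05)&(w[...,2]<.122); print("column",st.sum(),fit(w[st],.02) if st.sum()>30 else 0)
E
python3 go.py .63 -.213 .2 .227
```

```text
eef [ 0.6299 -0.214   0.2002] top z rel 0.0248 slope [-0.004  0.003]
disc [ 0.6237 -0.2119] 0.0251 rel [-0.0061  0.0021] top circ [ 0.6307 -0.2134  0.0227]
column 1050 (array([ 0.6302, -0.2134]), np.float64(0.0007))
at [ 0.6303 -0.2142  0.2011] d [0.0006 0.0011 0.0011] rot [-0.0002  0.0007  0.0004] F [-0.03 -0.42 -0.72] op 0.487 t 9.25
```

View pics/w6.png

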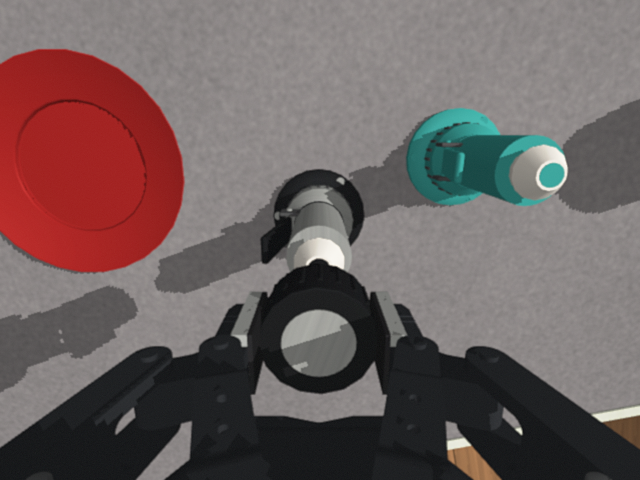

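The cap's disc is at (318,342), in line over the neck at (320,255), and the fits agree within 1 mm. Descending.

>>> {"op": "pendant", "data": {
  "moves": [
    {"trans": [0, 0.0005, 0.03], "finger_gap": 0.3},
    {"trans": [0, 0.0005, 0.045], "finger_gap": 0.3},
    {"trans": [0, 0.0005, 0.055], "finger_gap": 0.3},
    {"trans": [0, 0.0005, 0.055], "finger_gap": 0.3}
  ]
}}

```text
time_s: 9.75
eef_pos: [0.6306, -0.214, 0.1448]
eef_rot: [-0.001, 0.113, 0.994, 0.0]
wrist_force: [-0.2, -0.5, -0.8]
opening: 0.486
grasp_force: 61.2
```

>>> {"op": "pendant", "data": {
  "moves": [
    {"trans": [0, 0, 0.004], "finger_gap": 0.3},
    {"trans": [0, 0, 0.008], "finger_gap": 0.3},
    {"trans": [0, 0, 0.008], "finger_gap": 0.3}
  ]
}}

```text
time_s: 10.12
eef_pos: [0.631, -0.2144, 0.1376]
eef_rot: [0.0, 0.113, 0.994, -0.0]
wrist_force: [-0.7, -0.0, 2.0]
opening: 0.49
grasp_force: 61.4
```

Contact is beginning at the bead. Now I push through it.

>>> {"op": "pendant", "data": {
  "moves": [
    {"trans": [0, 0, 0.003], "finger_gap": 0.3},
    {"trans": [0, 0, 0.003], "finger_gap": 0.3}
  ]
}}

```text
time_s: 10.38
eef_pos: [0.6309, -0.214, 0.1337]
eef_rot: [-0.0, 0.113, 0.994, 0.0]
wrist_force: [-0.6, 0.5, -2.8]
opening: 0.487
grasp_force: 61.3
```

>>> {"op": "pendant", "data": {
  "moves": [
    {"trans": [0, 0, 0.003], "finger_gap": 0.3},
    {"trans": [0, 0, 0.003], "finger_gap": 0.3}
  ]
}}

```text
time_s: 10.62
eef_pos: [0.6307, -0.214, 0.1306]
eef_rot: [-0.0, 0.113, 0.994, 0.0]
wrist_force: [-0.3, 0.7, -0.7]
opening: 0.493
grasp_force: 61.3
```

>>> {"op": "pendant", "data": {
  "moves": [
    {"trans": [0, 0, 0.003], "finger_gap": 0.3},
    {"trans": [0, 0, 0.003], "finger_gap": 0.3}
  ]
}}

```text
time_s: 10.88
eef_pos: [0.6312, -0.2142, 0.13]
eef_rot: [0.0, 0.113, 0.994, -0.0]
wrist_force: [-5.1, 2.4, 9.0]
opening: 0.489
grasp_force: 62.5
```

>>> {"op": "pendant", "data": {
  "moves": [
    {"trans": [0, 0, 0.002], "finger_gap": 0.3},
    {"trans": [0, 0, 0.002], "finger_gap": 0.3},
    {"trans": [0, 0, 0.002], "finger_gap": 0.3},
    {"trans": [0, 0, 0.002], "finger_gap": 0.3}
  ]
}}

```text
time_s: 11.38
eef_pos: [0.6313, -0.2143, 0.1299]
eef_rot: [0.0, 0.113, 0.994, -0.0]
wrist_force: [-9.3, 4.2, 18.6]
opening: 0.491
grasp_force: 63.6
```

```bash
python3 cap.py
```

```text
eef [ 0.6313 -0.2143  0.1299] top z rel 0.0249 slope [-0.007  0.002]
disc [ 0.627  -0.2127] 0.0255 rel [-0.0043  0.0016] top circ [ 0.6321 -0.2137  0.0228]
```

>>> {"op": "pendant", "data": {
  "moves": [
    {"trans": [0.0015, 0, 0.0005], "finger_gap": 0.3},
    {"trans": [0.0015, 0, 0.0005], "finger_gap": 0.3},
    {"trans": [0.0015, 0, 0.0005], "finger_gap": 0.3},
    {"trans": [0.0015, 0, 0.0005], "finger_gap": 0.3}
  ]
}}

```text
time_s: 11.92
eef_pos: [0.6312, -0.2142, 0.13]
eef_rot: [0.002, 0.113, 0.994, -0.001]
wrist_force: [-5.3, 2.7, 17.0]
opening: 0.488
grasp_force: 63.4
```

```bash
python3 cap.py;  python3 - <<'E'
from fit import *
p,d=optics.camera("scene"); cv2.imwrite("pics/s2.png",cv2.resize(p[200:340,170:340],None,fx=4,fy=4,interpolation=3))
E
```

```text
eef [ 0.6312 -0.2142  0.13  ] top z rel 0.0249 slope [-0.005  0.004]
disc [ 0.6276 -0.2128] 0.0257 rel [-0.0036  0.0014] top circ [ 0.6321 -0.2136  0.0229]
```

View pics/s2.png

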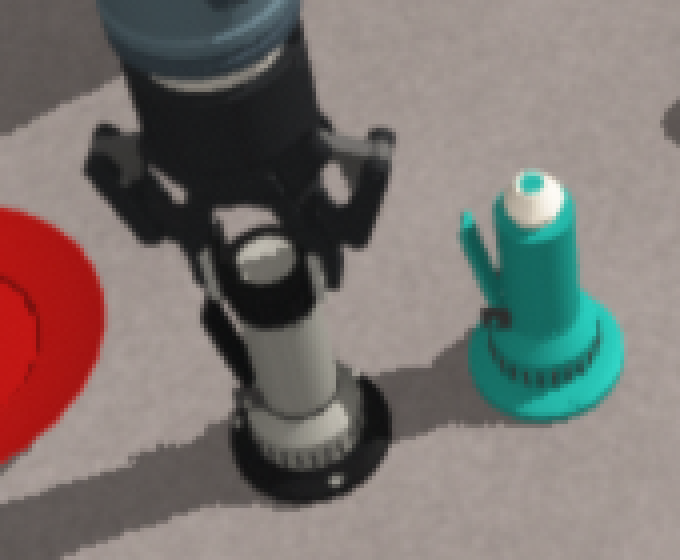

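The cap (265,285) sits flush on the column with no white neck showing. The trigger (225,340) stands off, and the press is steady at about 17 N.

```bash
python3 -c "
from bench import workorder
print(workorder.hand_in())"
```

```text
the job is handed in; nothing more can be done
None
```

I squeezed the trigger home and it sprung back, then pressed the cap fully home on the mill's neck and handed the job in at about 12 s with the gripper still pressing at about 17 N; the hand-in returned no verdict.

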